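# Seat the stoppers of a scent rack in one pass

### The job

The five stoppers in the wooden rack of scent vials stand a little proud. Shut the fingers and run the fingertips along the bowed row in one pass, from the widest stopper to the narrowest, lightly pressing each one fully home on its vial in turn, and keep the fingertips low, no more than about 4 cm above the caps, until the last one is down. Press only, never pull a stopper up, leave the bottles and the glass beside the rack where they stand, and finish with the hand clear.

Things in the scene. Friction and masses are not known exactly. Their poses are not given: they have to be found in the camera images.
- rack: Fixed wooden block, 85 x 236 x 32 mm tall, with a bowed row of five glass vials (lips 55 mm above the table) closed by push-in stoppers 44 to 48 mm apart. Origin: centre of its underside; z up, y along the block towards the widest stopper, row bows to +x; turned any way round. Each vial stands on a rubber pad that gives from about 6 N, then 4 N per mm up to 5 mm, and springs back.
- stopper1_top (a point): Centre of the flat top of the first (widest) stopper's brass-coloured round cap, 34 mm across and 14 mm tall, top edge bevelled by 4 mm; z up. 77 mm above the table at joint value 0, 69 mm when home.
- stopper2_top (a point): Centre of the flat top of the second stopper's brass-coloured round cap, 30 mm across and 14 mm tall, top edge bevelled by 4 mm; z up. 77 mm above the table at joint value 0, 69 mm when home.
- stopper3_top (a point): Centre of the flat top of the third (middle) stopper's brass-coloured round cap, 26 mm across and 14 mm tall, top edge bevelled by 4 mm; z up. 77 mm above the table at joint value 0, 69 mm when home.
- stopper4_top (a point): Centre of the flat top of the fourth stopper's brass-coloured round cap, 22 mm across and 14 mm tall, top edge bevelled by 4 mm; z up. 77 mm above the table at joint value 0, 69 mm when home.
- stopper5_top (a point): Centre of the flat top of the fifth (narrowest) stopper's brass-coloured round cap, 18 mm across and 14 mm tall, top edge bevelled by 4 mm; z up. 77 mm above the table at joint value 0, 69 mm when home.
- stopper1 (a joint): How far the first (widest) stopper is pushed down, m: starts at 0 to 0.002, 0.008 is fully home (cap resting on the vial's glass lip; pressing on only squeezes the pad under the vial), negative if it is drawn up. Slides with about 3 N of friction, no spring: it stays where it is left.
- stopper2 (a joint): How far the second stopper is pushed down, m: starts at 0 to 0.002, 0.008 is fully home (cap resting on the vial's glass lip; pressing on only squeezes the pad under the vial), negative if it is drawn up. Slides with about 3 N of friction, no spring: it stays where it is left.
- stopper3 (a joint): How far the third (middle) stopper is pushed down, m: starts at 0 to 0.002, 0.008 is fully home (cap resting on the vial's glass lip; pressing on only squeezes the pad under the vial), negative if it is drawn up. Slides with about 3 N of friction, no spring: it stays where it is left.
- stopper4 (a joint): How far the fourth stopper is pushed down, m: starts at 0 to 0.002, 0.008 is fully home (cap resting on the vial's glass lip; pressing on only squeezes the pad under the vial), negative if it is drawn up. Slides with about 3 N of friction, no spring: it stays where it is left.
- stopper5 (a joint): How far the fifth (narrowest) stopper is pushed down, m: starts at 0 to 0.002, 0.008 is fully home (cap resting on the vial's glass lip; pressing on only squeezes the pad under the vial), negative if it is drawn up. Slides with about 3 N of friction, no spring: it stays where it is left.
- amber_bottle: Small loose amber glass bottle with white cap, 28 mm across, 65 mm tall, standing beside the rack on the hollow side of the bow. Origin: centre of its underside. To be left alone.
- spray_bottle: Small loose clear spray bottle with brass-coloured cap, 26 mm across, 87 mm tall, standing beside the rack on the hollow side of the bow. Origin: centre of its underside. To be left alone.
- tumbler: Loose clear drinking glass, 68 mm across, 95 mm tall, standing beside the rack on the outer side of the bow. Origin: centre of its underside. To be left alone.

How it is judged:
On the way, in this order (a step that is already met when the one before it is completed fails the run):
1. the first (widest) stopper is home, within 2 mm, the later ones not yet (value of joint stopper1 above 0.006 m and value of joint each of stopper2, stopper3, stopper4, stopper5 below 0.006 m), for 0.1 s.
2. the second stopper is home, within 2 mm, the later ones not yet (value of joint stopper2 above 0.006 m and value of joint each of stopper3, stopper4, stopper5 below 0.006 m), for 0.1 s.
3. the third (middle) stopper is home, within 2 mm, the later ones not yet (value of joint stopper3 above 0.006 m and value of joint each of stopper4, stopper5 below 0.006 m), for 0.1 s.
4. the fourth stopper is home, within 2 mm, the later ones not yet (value of joint stopper4 above 0.006 m and value of joint stopper5 below 0.006 m), for 0.1 s.
5. the fifth (narrowest) stopper is home, within 2 mm (value of joint stopper5 above 0.006 m), for 0.1 s.
At the end, for the whole second after the job is handed in: All five stoppers are home on their vials (within 2 mm), and the two bottles and the glass stand upright within 20 mm of where they were (value of joint each of stopper1, stopper2, stopper3, stopper4, stopper5 above 0.006 m and distance of each of amber_bottle, spray_bottle, tumbler from where it was at the start of the episode below 0.02 m and angle between each of amber_bottle, spray_bottle, tumbler's own z axis and vertical below 0.2 rad); the robot touches nothing.
It fails at once if a stopper is drawn up by more than 4 mm above its built height (value of joint any of stopper1, stopper2, stopper3, stopper4, stopper5 below -0.004 m).
It fails at once if a bottle or the glass is shifted or lifted by more than 20 mm (distance of any of amber_bottle, spray_bottle, tumbler from where it was at the start of the episode above 0.02 m).
It fails at once if the fingers press on the rack or its stoppers with more than 35 N (contact force between the fingers and rack above 35 N).
It fails at once if between the first and the last stopper the hand rises: the grasp point (19 mm behind the fingertips) goes above 150 mm over the table, fingertips some 55 mm above the caps (value of joint stopper1 above 0.006 m and value of joint stopper5 below 0.006 m and height (world z) of the grasp point above 0.15 m).
It also fails if it takes over 46 s, if anything falls off the work surface, if the arm or the gripper's body presses on something with over 40 N, if the wrist force passes 120 N, or if a joint passes its speed limit or range.

### The arm

A 6-joint arm with a two-finger parallel gripper is mounted at the origin on the work surface. World frame = base frame: x ahead of the robot, y to its left, z up, the work surface at z = 0. Lengths are in m, angles in rad, forces in N, time in s.
With the tool pointing down it reaches from about 0.35 to 0.875 m from the base axis. Payload 15.5 kg.
Tool frame: the origin (TCP) lies midway between the tips of the shut fingers; the grasp point (between the pads) lies grip_point_offset behind it (grip_point_offset is the distance from the TCP to the grasp point, in m); z points along the fingers, x is the direction in which the jaws open and shut, and the axes are right-handed (so a half turn about z gives the same grasp; the last joint's range is limited). The gripper opens to 85 mm and grips with 20 to 120 N. Pads are 22 mm wide; open, the fingers measure 114 mm over their backs; the gripper's body (76 mm by 85 mm) begins 54 mm behind the grasp point. The pads swing forward as they close: fully open they stand 13 mm farther back than shut.
Start: joints at [1.24, 0.494, 1.345, -0, 1.302, -0.096], TCP at [0.145, 0.608, 0.231] pointing down, gripper open.
Joint ranges: [-2.91, 2.91], [-0.82, 2.16], [0.22, 2.67], [-1.22, 4.37], [0.12, 2.79], [-3.08, 3.08]. Speed limits (rad/s): [1.89, 1.89, 2.57, 3.01, 3.01, 3.01].

### API

Orientations are given as a unit quaternion [w, x, y, z].
In Python, from bench import sense, camera, camera_info, finish_job, grip_point_offset gives the robot as it stands.
- The arm moves only by the shell command python3 -m crank 'ROWS' [FORCE]. ROWS is JSON, one flat list of numbers, 7 for each row, row after row: the shift along the tool's x, y, z in cm, then the turn, a rotation vector about the tool's x, y, z in degrees, then the closure, from 0 (fully open) to 1 (shut). In form: [dx, dy, dz, ax, ay, az, jaw, dx, dy, dz, ax, ay, az, jaw, ...]. A call has 1 to 5 rows; each row is the pose to reach, as a shift and turn from the pose commanded when the call began, along the tool's axes at that moment; what a row does not reach only later rows make up. A row lasts 1/10 s, in which the tool goes at most 50 mm and 8.59 degrees, less where a joint would pass 70% of its speed; a pose out of reach is approached as far as the arm can. A call with a gripper value outside its range is refused whole. The fingers move at their own pace and stop on an object; FORCE is the grip in N (left out, the last holds). Time passes only in rows, so rows that repeat a pose let the fingers close. It gives the time, the measured TCP pose, the force and the opening at its end, in the units of the state.
- sense(): the state, without advancing time (a new reading comes with each control period).
- camera(name): name is "scene" or "top" or "wrist"; returns the picture (400x640x3 uint8, red, green, blue); there is no depth.
- camera_info(name): a dict with "fovy" (degrees; the focal length in pixels is half the picture's height over the tangent of half this angle, whatever the lens; pixels are square), "cx", "cy" (the principal point, pixels), "eye" and "rotation" of the camera in the world. Camera axes: x right, y down, z forward; pixel columns grow to the right and rows downward; lengths in m; the calibration is good to about 2 mm. A picture is of the moment at which its call begins: read the wrist's pose just before it. camera_info takes no time and is no camera call; for the wrist camera it gives the pose at the moment of the call.
- finish_job(): hands the job in, once; it reports no verdict.
The state is a dict: "t": time; "qpos": joint angles; "joint_velocities": joint speeds; "joint_torque": joint torques, N m; "ee_pos": TCP position; "orientation": TCP orientation; "contact_force": force on the tool from outside, world axes, zero at the start; "wrist_torque": the same for the moment, N m; "opening": opening from 0.0 (shut) to 1.0 (fully open).
Only numpy, scipy, OpenCV 4.12 (cv2) and the standard library are available. Lean on these libraries where they do the work, as an engineer would, in place of code of your own. Each camera call takes 0.05 s, during which the arm holds its last target. There are 200 camera calls.

## Working session

There is one attempt and no reset: what is moved stays moved. The work goes in short steps, Python scripts to look and compute and a shell command to move; the robot and the scene stay as the last step left them, time stands still between calls to the robot, and variables do not carry over. Pictures are saved under pics/ and viewed, about 8 in all and at most 12, crops included, and the job is handed in when it is done.

```bash
mkdir -p pics
python3 - <<'E'
from bench import *
import cv2
print(sense(), grip_point_offset)
for n in ("top","scene"):
    print(n,camera_info(n)); cv2.imwrite(f"pics/{n}1.png",camera(n)[...,::-1])
E
```

```text
{'t': 0.0, 'qpos': array([ 1.24050056e+00,  4.94151078e-01,  1.34610269e+00, -2.84272560e-05,
        1.30251061e+00, -9.54604377e-02]), 'joint_velocities': array([ 0.00313598, -0.00074864, -0.00077558,  0.00155409,  0.00025833,
        0.00254036]), 'joint_torque': array([ 1.37183608e-03, -8.82153010e+01, -3.83873785e+01, -2.61594723e-04,
        1.00258878e-02, -6.44363445e-05]), 'ee_pos': array([0.14529525, 0.6075192 , 0.23072985]), 'orientation': array([ 3.28911853e-04,  7.85071674e-01,  6.19404652e-01, -4.85019166e-04]), 'contact_force': array([-0.65768147,  0.71352575, -0.658544  ]), 'wrist_torque': array([-0.00862745,  0.04621779,  0.01308281]), 'opening': 0.9944768211974008} 0.0187
top {'fovy': 52.72026958631392, 'cx': 313.9823412724696, 'cy': 198.7462624460706, 'eye': array([0.55502985, 0.05308266, 0.8074559 ]), 'rotation': array([ 0.01206701, -0.69794418,  0.71600819, -0.00778365])}
scene {'fovy': 48.56619105504442, 'cx': 318.76929598594796, 'cy': 191.02804132670846, 'eye': array([1.00769652, 0.10566104, 0.74361948]), 'rotation': array([-0.19685778,  0.66207163,  0.69269904, -0.20754808])}
```

View pics/top1.png

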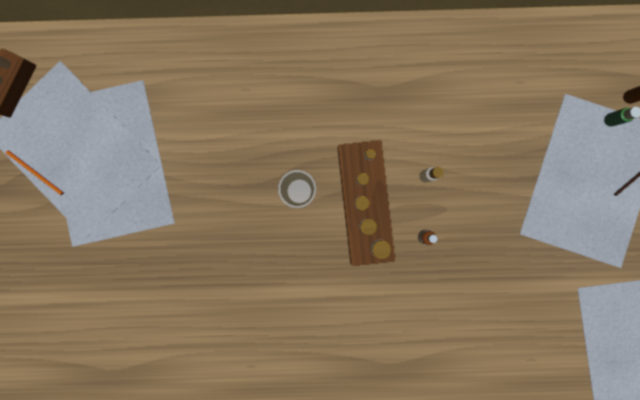

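View pics/scene1.png

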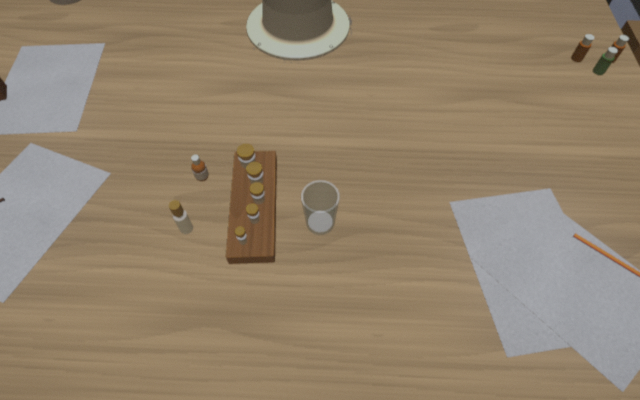

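The top view shows the rack with its caps at about (381,250) widest, (369,227), (362,203), (363,179) and (371,154). The tumbler is at (298,189), the bottles at (433,174) and (430,238). The scene view agrees. I'll enlarge the top view for closer readings.

```bash
cat > h.py <<'E'
import numpy as np
from bench import *
from scipy.spatial.transform import Rotation as R
def ray(n,uv,z):
    c=camera_info(n); q=np.asarray(c["rotation"]); f=200/np.tan(np.radians(c["fovy"]/2))
    d=R.from_quat(np.r_[q[1:],q[0]]).apply([(uv[0]-c["cx"])/f,(uv[1]-c["cy"])/f,1])
    return c["eye"]+d*(z-c["eye"][2])/d[2]
E
python3 - <<'E'
from h import *
import cv2
for uv in [(381,250),(369,227),(362,203),(363,179),(371,154)]: print(ray("top",uv,.077).round(4))
for uv in [(246,150),(254,168),(257,187),(252,209),(240,230)]: print(ray("scene",uv,.077).round(4))
im=cv2.imread("pics/top1.png"); cv2.imwrite("pics/c1.png",cv2.resize(im[135:270,280:450],None,fx=4.4,fy=4.4,interpolation=cv2.INTER_CUBIC))
E
```

```text
[ 0.4801 -0.0611  0.077 ]
[ 0.522  -0.0408  0.077 ]
[ 0.5657 -0.0294  0.077 ]
[ 0.6091 -0.0324  0.077 ]
[ 0.6541 -0.0483  0.077 ]
[ 0.4836 -0.0593  0.077 ]
[ 0.5254 -0.0386  0.077 ]
[ 0.5675 -0.0278  0.077 ]
[ 0.6141 -0.0309  0.077 ]
[ 0.6564 -0.046   0.077 ]
```

View pics/c1.png

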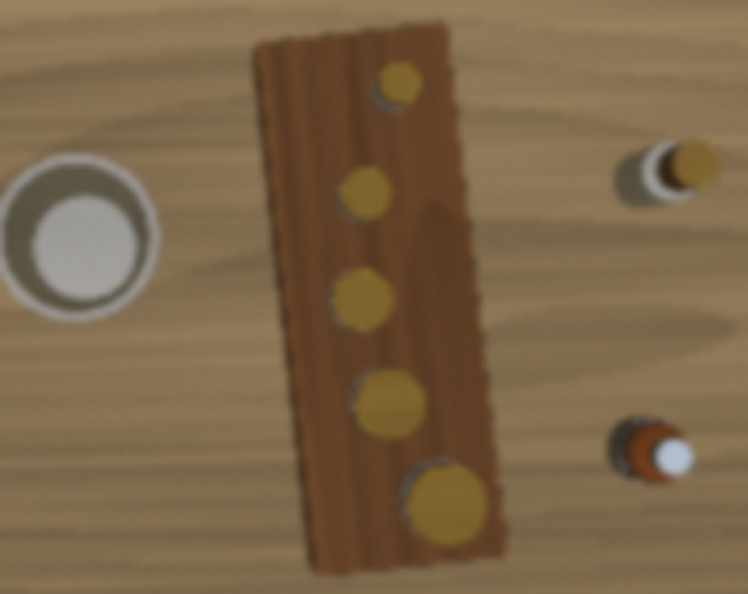

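The two cameras agree to about 3 mm, and the spacings come out at 44 to 47 mm, as specified. I'll average the two, close the fingers and travel high.

```bash
python3 -m crank '[-3.8,3.2,0,0,0,0,1,-7.6,6.4,0,0,0,0,1,-11.4,9.6,0,0,0,0,1,-15.2,12.8,0,0,0,0,1,-19,16,0,0,0,0,1]' 20; python3 -m crank '[-3.8,3.2,0,0,0,0,1,-7.6,6.4,0,0,0,0,1,-11.4,9.6,0,0,0,0,1,-15.2,12.8,0,0,0,0,1,-19,16,0,0,0,0,1]'
cat >> h.py <<'E'
S=np.array([[.4825,-.0602],[.5235,-.0397],[.5665,-.0286],[.611,-.0317],[.655,-.047]])
def to(i,z):
    s=sense(); q=s["orientation"]; r=R.from_quat(np.r_[q[1:],q[0]])
    print(round(s["t"],2),s["ee_pos"].round(4),s["contact_force"].round(1),"op",round(s["opening"],3),"cm:",(100*r.inv().apply(np.r_[S[i-1],z]-s["ee_pos"])).round(2))
E
python3 -c "
from h import *
to(1,.12)"
```

```text
t: 0.6
ee_pos: [0.2571, 0.384, 0.2311]
orientation: [0.0, 0.785, 0.62, -0.0]
contact_force: [1.1, 0.6, 0.2]
opening: 0.143
t: 1.1
ee_pos: [0.3686, 0.1619, 0.2313]
orientation: [0.0, 0.785, 0.619, 0.0]
contact_force: [2.0, 0.3, 0.3]
opening: 0.001
1.1 [0.3686 0.1619 0.2313] [2.  0.3 0.3] op 0.001 cm: [-18.96  16.24  11.13]
```

```bash
python3 -m crank '[-3.8,3.2,0,0,0,0,1,-7.6,6.5,1,0,0,0,1,-11.4,9.7,3,0,0,0,1,-15.2,13,5,0,0,0,1,-19,16.2,8,0,0,0,1]' >/dev/null; python3 -m crank '[0,0,3,0,0,0,1,0,0,3,0,0,0,1,0,0,3,0,0,0,1]' >/dev/null
python3 -c "
from h import *
import cv2
to(1,.085)
a=[cv2.resize(camera('wrist'),(640,400)),camera('top')[120:280,270:460]]
a[1]=cv2.resize(a[1],None,fx=3,fy=3)
cv2.imwrite('pics/w2.png',a[0][...,::-1]);cv2.imwrite('pics/t2.png',a[1][...,::-1])"
```

```text
1.9 [ 0.4742 -0.0451  0.1299] [ 0.3 -0.2 -0.1] op 0.002 cm: [-1.28  1.16  4.48]
```

View pics/w2.png

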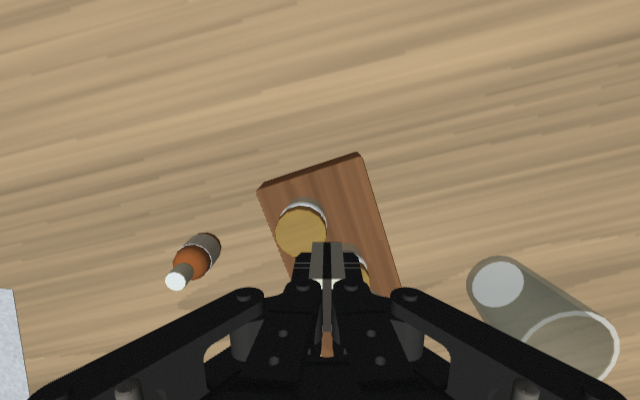

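The wrist view shows stopper1's cap centred at about (300,231), with the shut fingertips next to it at about (326,260). The amber bottle and tumbler are well clear. I'll check the cap position against this view.

```bash
python3 -c "
from h import *
print(ray('wrist',(300,231),.076), ray('wrist',(326,260),.13),ray('top',(298,189),.095),camera_info('wrist')['eye'])
to(1,.085)"
```

```text
[ 0.47742556 -0.06324417  0.076     ] [ 0.47541327 -0.04552227  0.13      ] [0.59304346 0.08494702 0.095     ] [ 0.40711001 -0.02885693  0.2737261 ]
2.0 [ 0.4752 -0.0449  0.131 ] [ 0.7 -0.7  0.8] op 0.003 cm: [-1.32  1.06  4.6 ]
```

```bash
sed -i 's/^S=.*/S=np.array([[.4805,-.0608],[.5225,-.0405],[.566,-.029],[.6098,-.0322],[.6545,-.0477]])/' h.py
python3 -m crank '[-1.4,0.9,1.5,0,0,0,1,-1.4,0.9,3,0,0,0,1,-1.4,0.9,4.4,0,0,0,1,-1.4,0.9,4.4,0,0,0,1,-1.4,0.9,4.4,0,0,0,1]' ; python3 -c "
from h import *
to(1,.068)"
```

```text
t: 2.5
ee_pos: [0.4808, -0.0608, 0.0868]
orientation: [0.0, 0.785, 0.62, 0.0]
contact_force: [0.0, -0.4, 0.6]
opening: -0.002
2.5 [ 0.4808 -0.0608  0.0868] [ 0.  -0.4  0.6] op -0.002 cm: [-0.01 -0.03  1.88]
```

```bash
python3 -m crank '[0,0,0.3,0,0,0,1,0,0,0.6,0,0,0,1,0,0,0.9,0,0,0,1,0,0,1.2,0,0,0,1,0,0,1.2,0,0,0,1]' ; python3 -c "
from h import *
to(1,.068)"
```

```text
t: 3.0
ee_pos: [0.4804, -0.0612, 0.0734]
orientation: [-0.0, 0.785, 0.619, -0.0]
contact_force: [-0.5, -0.4, 0.8]
opening: -0.001
3.0 [ 0.4804 -0.0612  0.0734] [-0.5 -0.4  0.8] op -0.001 cm: [0.05 0.   0.54]
```

```bash
python3 -m crank '[0,0,0.2,0,0,0,1,0,0,0.4,0,0,0,1,0,0,0.5,0,0,0,1,0,0,0.55,0,0,0,1,0,0,0.55,0,0,0,1]' ; python3 -c "
from h import *
to(1,.068)"
```

```text
t: 3.5
ee_pos: [0.4806, -0.0613, 0.0683]
orientation: [0.0, 0.785, 0.619, 0.0]
contact_force: [-0.4, 0.3, 8.4]
opening: -0.002
3.5 [ 0.4806 -0.0613  0.0683] [-0.4  0.3  8.4] op -0.002 cm: [ 0.04 -0.02  0.03]
```

Stopper1 is home: TCP at 68.3 mm with 8.4 N, above the 6 N the pad needs. Next is stopper2, hopping 2 cm.

```bash
python3 -m crank '[0,0,-1.5,0,0,0,1,0.3,0.4,-2,0,0,0,1,3,3.6,-2,0,0,0,1,3,3.6,-2,0,0,0,1,3,3.6,-2,0,0,0,1]' ; python3 -c "
from h import *
to(2,.068)"
```

```text
t: 4.0
ee_pos: [0.523, -0.04, 0.0879]
orientation: [0.0, 0.785, 0.62, 0.0]
contact_force: [-0.5, 0.5, 0.2]
opening: -0.004
4.0 [ 0.523  -0.04    0.0879] [-0.5  0.5  0.2] op -0.004 cm: [-0.06 -0.03  1.99]
```

```bash
python3 -m crank '[0,0,0.4,0,0,0,1,0,0,0.8,0,0,0,1,0,0,1.1,0,0,0,1,0,0,1.4,0,0,0,1,0,0,1.6,0,0,0,1]'; python3 -m crank '[0,0,0.2,0,0,0,1,0,0,0.4,0,0,0,1,0,0,0.4,0,0,0,1,0,0,0.4,0,0,0,1]' ; python3 -c "
from h import *
to(3,.088)"
```

```text
t: 4.5
ee_pos: [0.522, -0.0405, 0.0719]
orientation: [-0.0, 0.785, 0.619, -0.0]
contact_force: [-1.7, -1.3, 3.2]
opening: -0.002
t: 4.9
ee_pos: [0.5224, -0.0405, 0.0683]
orientation: [0.0, 0.785, 0.619, -0.0]
contact_force: [-3.1, -1.0, 7.9]
opening: -0.0
4.9 [ 0.5224 -0.0405  0.0683] [-3.1 -1.   7.9] op -0.0 cm: [ 2.13  3.97 -1.97]
```

Stopper2 is home (68.3 mm, 7.9 N). On to stopper3.

```bash
python3 -m crank '[0,0,-1.5,0,0,0,1,0.2,0.4,-2,0,0,0,1,2.1,4,-2,0,0,0,1,2.1,4,-2,0,0,0,1,2.1,4,-2,0,0,0,1]' ; python3 -m crank '[0,0,0.4,0,0,0,1,0,0,0.8,0,0,0,1,0,0,1.1,0,0,0,1,0,0,1.4,0,0,0,1,0,0,1.6,0,0,0,1]'; python3 -m crank '[0,0,0.2,0,0,0,1,0,0,0.4,0,0,0,1,0,0,0.4,0,0,0,1,0,0,0.4,0,0,0,1]' ; python3 -c "
from h import *
to(3,.068);to(4,.088)"
```

```text
t: 5.4
ee_pos: [0.5669, -0.0291, 0.0879]
orientation: [0.0, 0.785, 0.62, 0.0]
contact_force: [-0.8, 0.6, 0.4]
opening: 0.003
t: 5.9
ee_pos: [0.5659, -0.0294, 0.0719]
orientation: [-0.0, 0.785, 0.619, -0.0]
contact_force: [-1.5, -0.2, 3.2]
opening: 0.002
t: 6.3
ee_pos: [0.5661, -0.0294, 0.0684]
orientation: [0.0, 0.785, 0.619, -0.0]
contact_force: [-4.3, -0.7, 8.3]
opening: 0.0
6.3 [ 0.5661 -0.0294  0.0684] [-4.3 -0.7  8.3] op 0.0 cm: [ 0.03 -0.02  0.04]
6.3 [ 0.5661 -0.0294  0.0684] [-4.3 -0.7  8.3] op 0.0 cm: [ 0.74  4.31 -1.96]
```

Stopper3 is home (8.3 N). On to stopper4.

```bash
python3 -m crank '[0,0,-1.5,0,0,0,1,0.1,0.4,-2,0,0,0,1,0.7,4.3,-2,0,0,0,1,0.7,4.3,-2,0,0,0,1,0.7,4.3,-2,0,0,0,1]' ; python3 -m crank '[0,0,0.4,0,0,0,1,0,0,0.8,0,0,0,1,0,0,1.1,0,0,0,1,0,0,1.4,0,0,0,1,0,0,1.6,0,0,0,1]'; python3 -m crank '[0,0,0.2,0,0,0,1,0,0,0.4,0,0,0,1,0,0,0.4,0,0,0,1,0,0,0.4,0,0,0,1]' ; python3 -c "
from h import *
to(4,.068);to(5,.088)"
```

```text
t: 6.8
ee_pos: [0.6103, -0.0326, 0.0879]
orientation: [0.0, 0.785, 0.619, 0.0]
contact_force: [-0.5, -0.4, -0.0]
opening: 0.001
t: 7.3
ee_pos: [0.6093, -0.0325, 0.0719]
orientation: [-0.0, 0.785, 0.619, -0.0]
contact_force: [-2.1, 0.4, 3.3]
opening: 0.001
t: 7.7
ee_pos: [0.6096, -0.0325, 0.0684]
orientation: [-0.0, 0.785, 0.619, -0.0]
contact_force: [-3.0, 0.1, 8.0]
opening: -0.002
7.7 [ 0.6096 -0.0325  0.0684] [-3.   0.1  8. ] op -0.002 cm: [0.04 0.01 0.04]
7.7 [ 0.6096 -0.0325  0.0684] [-3.   0.1  8. ] op -0.002 cm: [-0.43  4.72 -1.96]
```

Stopper4 is home (8.0 N). On to stopper5.

```bash
python3 -m crank '[0,0,-1.5,0,0,0,1,0,0.4,-2,0,0,0,1,-0.4,4.7,-2,0,0,0,1,-0.4,4.7,-2,0,0,0,1,-0.4,4.7,-2,0,0,0,1]' ; python3 -m crank '[0,0,0.4,0,0,0,1,0,0,0.8,0,0,0,1,0,0,1.1,0,0,0,1,0,0,1.4,0,0,0,1,0,0,1.6,0,0,0,1]'; python3 -m crank '[0,0,0.2,0,0,0,1,0,0,0.4,0,0,0,1,0,0,0.4,0,0,0,1,0,0,0.4,0,0,0,1]' ; python3 -c "
from h import *
import cv2
to(5,.068)
cv2.imwrite('pics/s3.png',cv2.resize(camera('scene')[110:290,130:370],None,fx=3,fy=3)[...,::-1])"
```

```text
t: 8.2
ee_pos: [0.6553, -0.0477, 0.0878]
orientation: [0.0, 0.785, 0.619, 0.0]
contact_force: [-0.9, 0.2, -0.1]
opening: 0.001
t: 8.7
ee_pos: [0.6541, -0.0472, 0.0719]
orientation: [-0.0, 0.785, 0.619, -0.0]
contact_force: [-1.8, 1.1, 3.1]
opening: 0.003
t: 9.1
ee_pos: [0.6545, -0.0473, 0.0685]
orientation: [0.0, 0.785, 0.619, 0.0]
contact_force: [-3.3, 0.8, 8.0]
opening: -0.0
9.1 [ 0.6545 -0.0473  0.0685] [-3.3  0.8  8. ] op -0.0 cm: [-0.04  0.01  0.05]
```

View pics/s3.png

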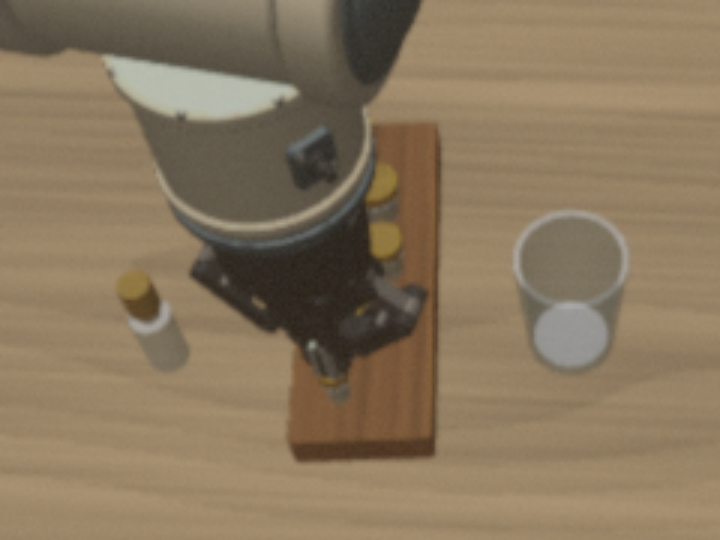

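The picture shows the fingertips on stopper5 at about (333,380), pressed with 8 N. The spray bottle and tumbler are standing in place. Now I'll lift straight up and clear, then check from both cameras.

```bash
python3 -m crank '[0,0,-2,0,0,0,1,0,0,-5,0,0,0,1,0,0,-10,0,0,0,1,0,0,-13,0,0,0,1,0,0,-16,0,0,0,1]'>/dev/null; python3 -m crank '[4,0,0,0,0,0,1,9,0,0,0,0,0,1,14,0,0,0,0,0,1,19,0,0,0,0,0,1,24,0,0,0,0,0,1]'>/dev/null;python3 -m crank '[0,0,0,0,0,0,1,0,0,0,0,0,0,1]'; python3 -c "
from h import *
import cv2
a=cv2.resize(camera('scene')[130:270,150:350],None,fx=3,fy=3);b=cv2.resize(camera('top')[130:270,280:460],None,fx=3,fy=3)
a=cv2.resize(a,(480,336));b=cv2.resize(b,(432,336)); 
im=cv2.resize(np.hstack([a,b]),None,fx=.87,fy=.87);cv2.imwrite('pics/f4.png',im[...,::-1])"
```

```text
t: 10.35
ee_pos: [0.7103, 0.1873, 0.2276]
orientation: [0.0, 0.784, 0.62, -0.0]
contact_force: [-0.1, -0.3, 0.6]
opening: -0.0
```

View pics/f4.png

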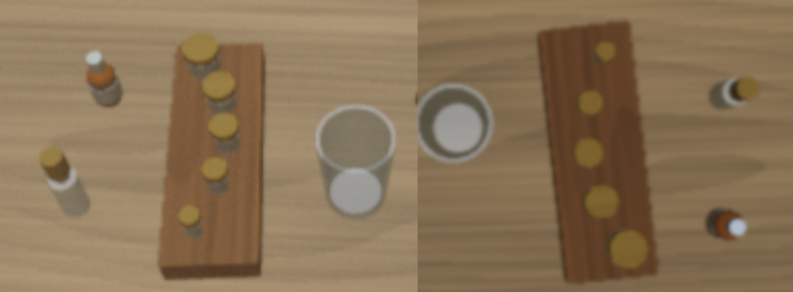

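The side-by-side picture shows all five caps seated and the bottles and tumbler upright where they were. The hand is clear.

```bash
python3 -c "
from bench import *
print(finish_job())"
```

```text
the job is handed in; nothing more can be done
None
```

I pressed all five stoppers home in one pass, widest to narrowest, with the fingers shut, and handed the job in at about 10.4 s. No verdict is reported.

- **Presses:** each one ended with the fingertips at 68.3–68.5 mm (69 mm is home). The upward force was 7.9–8.4 N, above the roughly 6 N at which the pads give. I read force only at the end of each move, and it never came near the 35 N limit.
- **Height:** between stoppers the tips rose to about 88 mm, so the grasp point was about 107 mm up, well under 150 mm.
- **Last look:** the scene and top views showed all five caps seated, and both bottles and the tumbler upright. They appeared unmoved; I judged that by eye and did not re-measure it. The hand was clear at about 23 cm height with near-zero contact force.
- **Disagreements:** the cameras differed by up to about 5 mm on cap positions, which was well within what the caps and fingertips allowed. Up to about 4 N of sideways force showed during the presses. No check failed.

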